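# Stand the slumped strip cartons back up

## Robot

A 6-joint arm with a two-finger parallel gripper is mounted at the origin on a cart in front of the work surface, level with it; the furniture and walls round the work are solid. World frame = base frame: x ahead of the robot, y to its left, z up, the work surface at z = 0. Lengths are in mm, angles in rad, forces in N, time in s.
With the tool pointing down it reaches from about 425 to 950 mm from the base axis. Payload 14.7 kg.
Tool frame: the origin (TCP) lies at the very end of the fingers, on their centre line; the grasp point (between the pads) lies grasp_offset behind it (grasp_offset is the distance from the TCP to the grasp point, in mm); y points along the fingers, x is the direction in which the jaws open and shut, and the axes are right-handed (so a half turn about y gives the same grasp; the last joint's range is limited). The gripper opens to 85 mm and grips with 20 to 120 N. Pads are 22 mm wide; open, the fingers measure 114 mm over their backs; the gripper's body (76 mm by 85 mm) begins 54 mm behind the grasp point. The pads swing forward as they close: fully open they stand 13 mm farther back than shut.
Start: joints at [-1.18, 0.48, 1.596, -0, 1.065, -0.047], TCP at [275.581, -588.683, 231.297] pointing down, gripper open.
Joint ranges: [-2.75, 2.75], [-0.82, 2.05], [0.23, 2.67], [-1.56, 4.7], [0.09, 2.69], [-2.92, 2.92]. Speed limits (rad/s): [1.89, 1.89, 2.39, 3.01, 3.01, 3.01].

## Interface

Orientations are given as a rotation vector (axis times angle).
In Python, from plant import * gives the robot as it stands.
- The arm moves only by the shell command python3 -m handwheel 'ROWS' [OPENING]. ROWS is text: rows parted by semicolons, each of 6 numbers parted by spaces: the shift along the world's x, y, z in cm, then the turn, a rotation vector about the world's x, y, z in rad. A call has 1 to 8 rows; each row is the pose to reach, as a shift and turn from the pose measured when the call began; what a row does not reach only later rows make up. A row lasts 1/12 s, in which the tool goes at most 41.7 mm and 7.16 degrees, less where a joint would pass 70% of its speed; a pose out of reach is approached as far as the arm can. A call with a gripper value outside its range is refused whole. OPENING is the opening, from 0 (shut) to 1 (fully open), set as the call begins (- or left out, the last holds). The fingers move at their own pace and stop on an object; the grip force is fixed at half the most. Time passes only in rows, so rows that repeat a pose let the fingers close. It gives the time, the measured TCP pose, the force and the opening at its end, in the units of the state.
- observe(): the state, without advancing time (a new reading comes with each control period).
- snapshot(name): name is "side" or "top"; returns the picture (384x512x3 uint8, red, green, blue); there is no depth.
- get_calibration(name): a dict with "fov_y" (degrees; the focal length in pixels is half the picture's height over the tangent of half this angle, whatever the lens; pixels are square), "cx", "cy" (the principal point, pixels), "dist" ([k1, k2, p1, p2, k3] as OpenCV has them; the pictures are not rectified), "eye" and "orientation" of the camera in the world. Camera axes: x right, y down, z forward; pixel columns grow to the right and rows downward; lengths in mm; the calibration is good to about 2 mm. A picture is of the moment at which its call begins. get_calibration takes no time and is no camera call.
- finish_job(): hands the job in, once; it reports no verdict.
The state is a dict: "time_s": time; "joint_positions": joint angles; "qvel": joint speeds; "joint_efforts": joint torques, N m; "ee_pos": TCP position; "ee_rot": TCP orientation; "wrist_force": force on the tool from outside, world axes, zero at the start; "moment": the same for the moment, N m; "width": finger opening in mm.
Only numpy, scipy, OpenCV 4.12 (cv2) and the standard library are available. Lean on these libraries where they do the work, as an engineer would, in place of code of your own. Each camera call takes 0.05 s, during which the arm holds its last target.

## Task

The two white cartons of test strips have slumped against the sample jars, the left one and the right one. Push each carton gently back up with the fingertips, without taking hold of it or lifting it, until it stands upright and steady on its own small end about where its foot is now, free of its jar. Do not knock a carton over the other way, and leave the two jars, the crucible and the dropper vial standing where they are.

Things in the scene. Friction and masses are not known exactly. Their poses are not given: they have to be found in the camera images.
- carton_left: left white closed carton, 90 mm wide (x), 34 mm thick (y), 135 mm tall (z, to its top), 0.13 to 0.25 kg. Origin: centre of its 90 x 34 mm underside. It leans about 0.57 rad (33 degrees), top towards the robot, -y broad face down on the jar lid. Within about 14 degrees of upright it stands up by itself; beyond 14 degrees the other way it topples
- carton_left_foot (a point): middle of the 90 mm long bottom edge of the left carton's -y face: the edge it stands on while leaning and pivots on when pushed up
- carton_left_lip (a point): middle of the 90 mm long top edge of the left carton's -y face, overhanging the jar lid: at the start about 113 mm above the worktop and 73 mm (level) from the foot edge; pushed level towards the foot, the carton rises
- carton_right: right white closed carton, 90 mm wide (x), 34 mm thick (y), 135 mm tall (z, to its top), 0.13 to 0.25 kg. Origin: centre of its 90 x 34 mm underside. It leans about 0.57 rad (33 degrees), top towards the robot, -y broad face down on the jar lid. Within about 14 degrees of upright it stands up by itself; beyond 14 degrees the other way it topples
- carton_right_foot (a point): middle of the 90 mm long bottom edge of the right carton's -y face: the edge it stands on while leaning and pivots on when pushed up
- carton_right_lip (a point): middle of the 90 mm long top edge of the right carton's -y face, overhanging the jar lid: at the start about 113 mm above the worktop and 73 mm (level) from the foot edge; pushed level towards the foot, the carton rises
- jar_left: squat sample jar with a white screw lid, 56 mm across, 76 mm high, 0.3 kg, loose, under the left carton's top; origin at the centre of its underside. To be left alone
- jar_right: squat sample jar with a blue screw lid, 56 mm across, 73 mm high, 0.3 kg, loose, under the right carton's top; origin at the centre of its underside. To be left alone
- crucible: white porcelain crucible with lid, 45 mm across, 49 mm high, loose, beyond the left carton; origin at the centre of its underside. To be left alone
- dropper_vial: small white dropper bottle with a red cap, 29 mm across, 94 mm high, loose, to the left of the left jar; origin at the centre of its underside. To be left alone
- dissecting_microscope: black microscope, fixed to the worktop between the two cartons: round foot 168 mm across, 381 mm tall, at most 110 mm wide above the foot; origin at the centre of its underside. An obstacle: go round it on the robot's side when crossing from one carton to the other

How it is judged (in metres and radians):
At the end, for the whole second after the job is handed in: Both cartons stand upright (within 0.05 rad) and at rest on the worktop on their undersides, each within 45 mm of where its foot started and not touching its jar; both jars, the crucible and the dropper vial stand within 12 mm of where they started (angle between each of carton_left, carton_right's own z axis and vertical below 0.05 rad and height (world z) of each of carton_left, carton_right below 0.005 m and distance of each of carton_left, carton_right from where it was at the start of the episode below 0.045 m and linear speed of each of carton_left, carton_right below 0.03 m/s and contact force between carton_left and jar_left below 0.05 N and contact force between carton_right and jar_right below 0.05 N and distance of each of jar_left, jar_right, crucible, dropper_vial from where it was at the start of the episode below 0.012 m and angle between each of jar_left, jar_right, crucible, dropper_vial's own z axis and vertical below 0.1 rad).
It fails at once if a carton is lifted off the worktop (centre of its underside over 35 mm up) (height (world z) of any of carton_left, carton_right above 0.035 m).
It fails at once if a carton is gripped or shoved hard (over 15 N from the fingers) (contact force between the fingers and carton_left above 15 N or contact force between the fingers and carton_right above 15 N).
It fails at once if a carton is knocked flat (over 1.0 rad from upright) (angle between any of carton_left, carton_right's own z axis and vertical above 1 rad).
It fails at once if a jar, the crucible or the dropper vial is knocked over or shifted (over 25 mm) (distance of any of jar_left, jar_right, crucible, dropper_vial from where it was at the start of the episode above 0.025 m or angle between any of jar_left, jar_right, crucible, dropper_vial's own z axis and vertical above 0.3 rad).
It also fails if it takes over 58 s, if anything falls off the work surface, if the arm or the gripper's body presses on something with over 40 N, if the wrist force passes 120 N, or if a joint passes its speed limit or range.

## Working session

There is one attempt and no reset: what is moved stays moved. The work goes in short steps, Python scripts to look and compute and a shell command to move; the robot and the scene stay as the last step left them, time stands still between calls to the robot, and variables do not carry over. Pictures are saved under pics/ and viewed, and the job is handed in when it is done.

```bash
ls; mkdir -p pics; python3 - <<'E'
from plant import *
import cv2
print(observe())
for n in("side","top"):
    print(n,get_calibration(n))
    cv2.imwrite(f"pics/{n}0.png",cv2.cvtColor(snapshot(n),cv2.COLOR_RGB2BGR))
E
```

```text
pics
{'time_s': 0.0, 'joint_positions': array([-1.17956281e+00,  4.80836951e-01,  1.59689308e+00,  3.73417071e-05,
        1.06507426e+00, -4.66319253e-02]), 'qvel': array([-0.00068264,  0.00040648,  0.00050873,  0.00012575, -0.00144272,
       -0.00101271]), 'joint_efforts': array([-1.27469484e-03, -9.50629592e+01, -4.30181551e+01, -2.06446330e-04,
        1.26420063e-02, -3.29765032e-05]), 'ee_pos': array([ 275.45711419, -588.28795085,  230.66190512]), 'ee_rot': array([-1.38435152,  0.88163128, -0.88003564]), 'wrist_force': array([-0.45190123, -0.33454233,  0.57149098]), 'moment': array([-0.06273432,  0.01206189,  0.02595223]), 'width': 85.28972571113364}
side {'fov_y': 45.317426135708075, 'cx': 255.47523014411945, 'cy': 185.2432477912547, 'dist': array([-0.17462467,  0.        ,  0.        ,  0.        ,  0.        ]), 'eye': array([ 126.21636632,  537.43562834, 1332.22898178]), 'orientation': array([-0.86141464,  2.76245859, -0.73323893])}
top {'fov_y': 57.095126076014225, 'cx': 255.5686210806558, 'cy': 192.56943228065072, 'dist': array([0.02677078, 0.        , 0.        , 0.        , 0.        ]), 'eye': array([421.0641367 , -39.75533338, 977.00061059]), 'orientation': array([-2.14534075,  2.16588801, -0.12831991])}
```

```bash
python3 - <<'E'
import cv2
for n in("side","top"):
    i=cv2.imread(f"pics/{n}0.png"); cv2.imwrite(f"pics/{n}0b.png",cv2.resize(i,(768,576),interpolation=cv2.INTER_CUBIC))
E
```

```text
(no output)
```

View pics/side0.png

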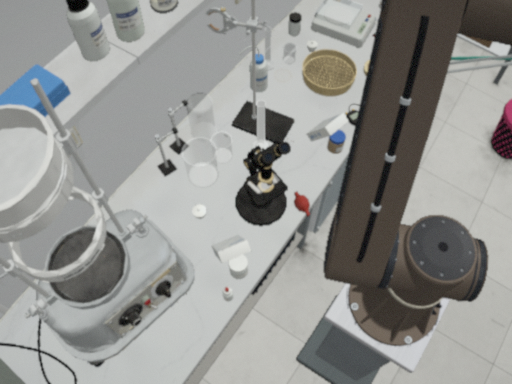

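View pics/top0.png

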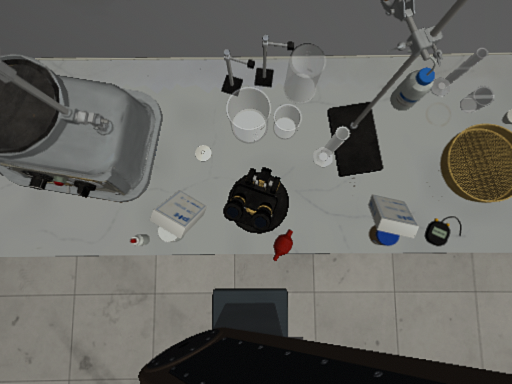

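```bash
python3 - <<'E'
import cv2
i=cv2.imread("pics/top0.png")
def crop(i,x,y,w,h,s,n): cv2.imwrite(n,cv2.resize(i[y:y+h,x:x+w],None,fx=s,fy=s,interpolation=cv2.INTER_CUBIC))
crop(i,120,180,100,75,8,"pics/tl.png"); crop(i,355,180,100,75,8,"pics/tr.png")
i=cv2.imread("pics/side0.png")
crop(i,190,195,100,75,8,"pics/sl.png");crop(i,285,90,100,75,8,"pics/sr.png")
E
```

```text
(no output)
```

View pics/tl.png

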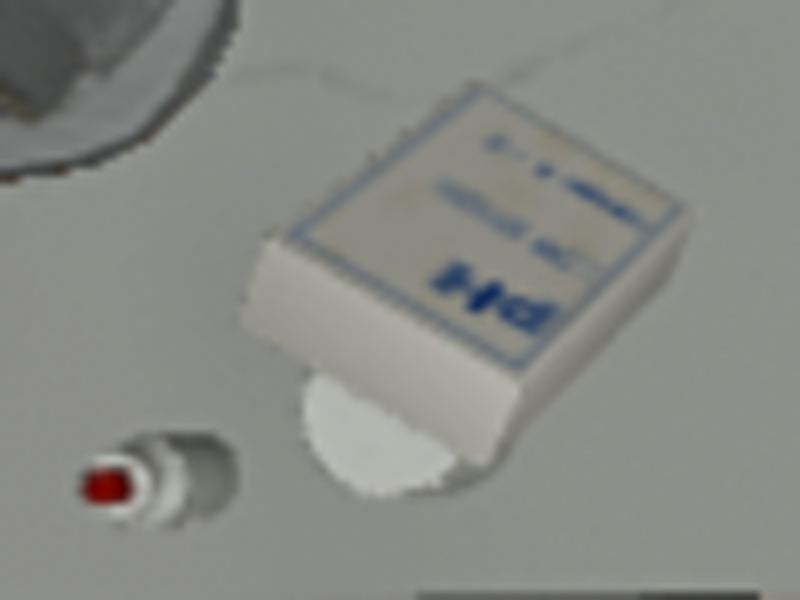

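View pics/tr.png

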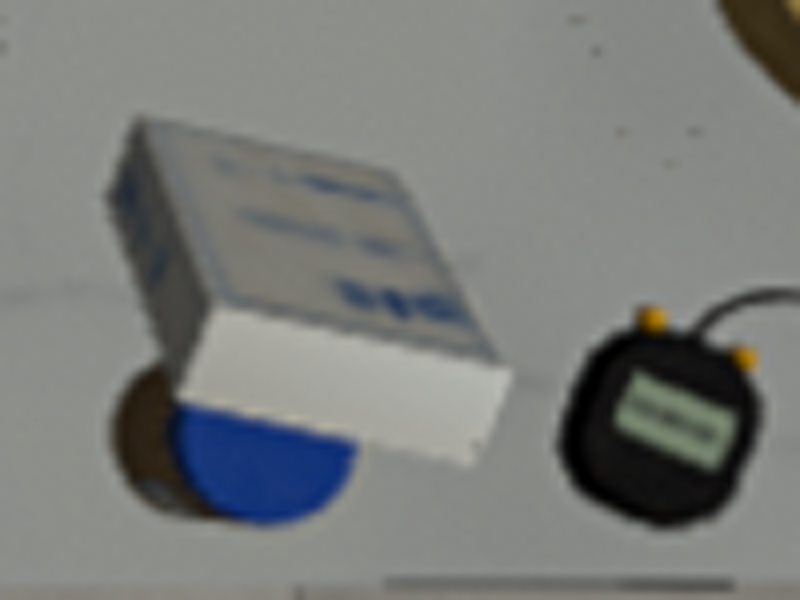

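View pics/sl.png

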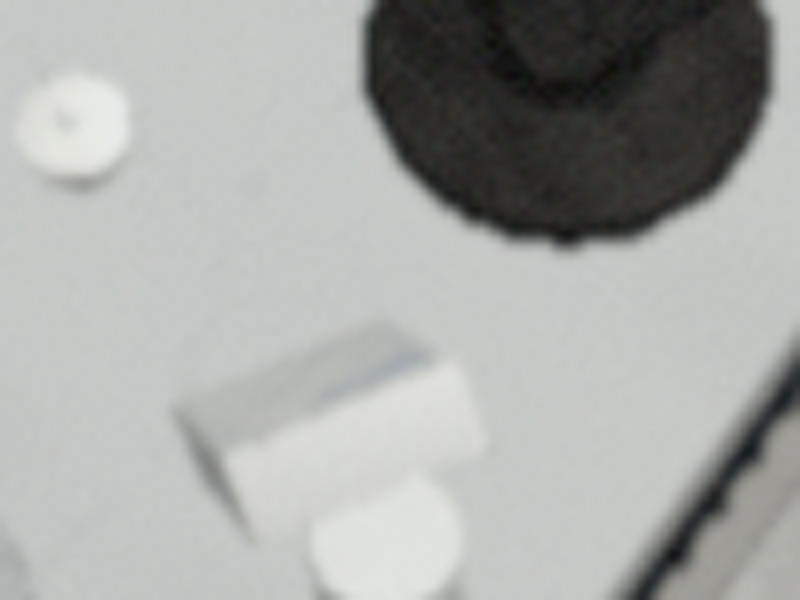

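View pics/sr.png

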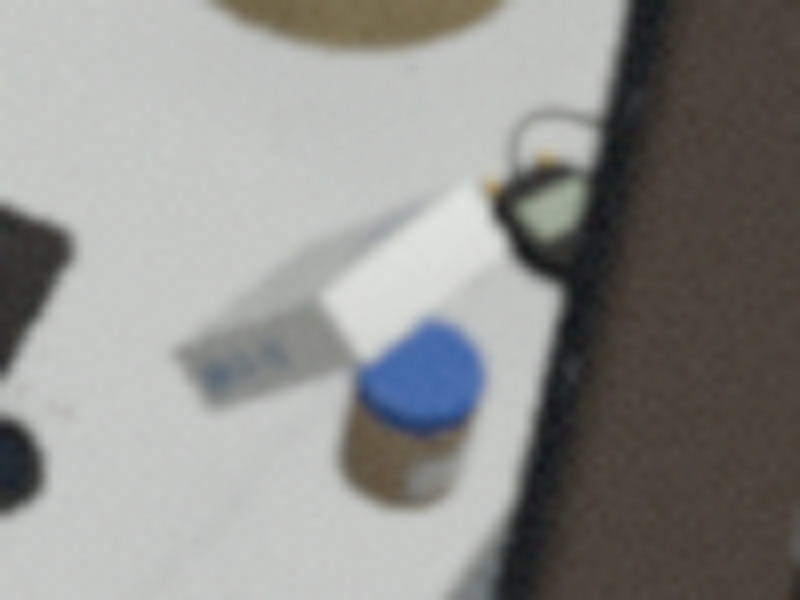

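```bash
cat > h.py <<'E'
from plant import *
import numpy as np, cv2
from scipy.optimize import least_squares
from scipy.spatial.transform import Rotation as R
def cam(n):
    c=get_calibration(n); f=192/np.tan(np.radians(c['fov_y']/2))
    K=np.array([[f,0,c['cx']],[0,f,c['cy']],[0,0,1]]); Rw=R.from_rotvec(c['orientation']).as_matrix().T
    return K,np.array(c['dist']),Rw,np.array(c['eye'])
CAM={n:cam(n) for n in('side','top')}
def proj(n,P):
    K,d,Rw,e=CAM[n]; P=np.atleast_2d(P).astype(float)
    return cv2.projectPoints(P,cv2.Rodrigues(Rw)[0],-Rw@e,K,d)[0][:,0]
def ray(n,px,z):
    K,d,Rw,e=CAM[n]; u=cv2.undistortPoints(np.array([[px]],float),K,d)[0,0]
    v=Rw.T@np.array([u[0],u[1],1]); return e+v*(z-e[2])/v[2]
def corner(p,c):   # p: footx,footy,yaw,lean ; c:(sx,ytop?,z) with sx -1/1, y 0/1, z 0/1
    x,y,ps,th=p; w=np.array([np.cos(ps),np.sin(ps),0]);h=np.array([-np.sin(ps),np.cos(ps),0]);Z=np.array([0,0,1.])
    return np.array([x,y,0])+w*45*c[0]+34*c[1]*(np.cos(th)*h+np.sin(th)*Z)+135*c[2]*(np.cos(th)*Z-np.sin(th)*h)
def fit(obs,p0):
    def res(p): return np.concatenate([proj(n,corner(p,c))[0]-np.array(px) for n,c,px in obs])
    s=least_squares(res,p0,loss='soft_l1',x_scale=[10,10,.1,.1]); return s.x,res(s.x)
E
cat > f0.py <<'E'
from h import *
def o(n,off,d): return [(n,c,(q[0]/8+off[0]-.44,q[1]/8+off[1]-.44)) for c,q in d.items()]
L=o('top',(120,180),{(-1,1,0):(475,85),(1,1,0):(688,208),(-1,1,1):(270,238),(1,1,1):(520,375),(-1,0,1):(242,315),(1,0,1):(490,465)})
L+=o('side',(190,195),{(-1,1,1):(230,455),(1,1,1):(452,362),(-1,0,1):(262,543),(1,0,1):(487,440),(-1,1,0):(178,408),(1,1,0):(380,320)})
Rr=o('top',(355,180),{(-1,1,0):(140,118),(1,1,0):(398,172),(-1,1,1):(215,305),(1,1,1):(510,370),(-1,0,1):(178,400),(1,0,1):(472,465),(-1,0,0):(110,195)})
Rr+=o('side',(285,90),{(-1,1,1):(320,300),(1,1,1):(470,182),(-1,0,1):(365,360),(1,0,1):(505,240),(-1,1,0):(178,350),(-1,0,0):(215,408)})
for nm,ob in(('L',L),('R',Rr)):
    p0=list(ray('top',ob[0][2],10)[:2])+[-1.57,.57]
    p,r=fit(ob,p0); print(nm,p.round(3)); print(r.reshape(-1,2).round(1).tolist())
    print('lip',corner(p,(-1,0,1)).round(),corner(p,(1,0,1)).round(),'foot',corner(p,(-1,0,0)).round(),corner(p,(1,0,0)).round())
    print('back bottom', corner(p,(0,1,0)).round(),'backtop',corner(p,(0,1,1)).round(), 'origin',((corner(p,(0,1,0))+corner(p,(0,0,0)))/2).round(1))
print('jarL lid edge pts',ray('top',(120+380/8,180+495/8),76), ray('top',(120+303/8,180+415/8),76))
print('jarR',ray('top',(355+265/8,180+523/8),73),ray('top',(355+172/8,180+425/8),73),ray('top',(355+352/8,180+465/8),73))
print('jarL side',ray('side',(190+388/8,195+535/8),76),'jarR side',ray('side',(285+422/8,90+373/8),73))
print('vial cap',ray('top',(120+107/8,180+487/8),94))
print('mic foot side', ray('top',(257,204),0))
print('table front edge',ray('top',(180,254),0),ray('top',(450,253),0))
E
python3 f0.py
```

```text
L [502.014 150.463  -2.088   0.55 ]
[[-0.5, -0.3], [1.3, 0.2], [-0.6, -0.1], [0.6, 1.1], [-1.1, 1.2], [-0.3, 0.5], [-1.3, -0.3], [0.1, -1.6], [-0.7, -0.3], [0.3, -0.4], [-1.0, 0.1], [0.3, -0.5]]
lip [463. 224. 115.] [418. 146. 115.] foot [524. 190.   0.] [480. 111.   0.]
back bottom [527. 136.  18.] backtop [466. 171. 133.] origin [514.6 143.3   8.9]
R [ 495.194 -389.756   -1.804    0.572]
[[-0.2, -0.5], [0.5, 0.1], [0.1, 0.1], [1.1, 0.5], [-0.0, 0.2], [0.4, 0.5], [-0.5, 0.7], [-0.4, -0.9], [-0.8, -0.4], [-0.4, 0.2], [0.3, 0.8], [-1.5, -0.1], [-0.9, 0.6]]
lip [ 435. -329.  114.] [ 414. -417.  114.] foot [ 506. -346.    0.] [ 485. -434.    0.]
back bottom [ 523. -396.   18.] backtop [ 452. -379.  132.] origin [ 509.1 -393.1    9.2]
jarL lid edge pts [409.47404877 187.40582068  76.        ] [434.83789356 212.3321315   76.        ]
jarR [ 395.87424356 -368.8554513    73.        ] [ 426.69675736 -341.45275621   73.        ] [ 413.78176204 -397.08638772   73.        ]
jarL side [434.20262335 185.91991245  76.        ] jarR side [ 418.61318439 -366.74776671   73.        ]
vial cap [413.10864134 267.13851617  94.        ]
mic foot side [510.18888496 -39.63389837   0.        ]
table front edge [375.39150319 171.75691456   0.        ] [ 372.59010744 -559.57935681    0.        ]
```

```bash
cat >> h.py <<'E'
def plan(tgt,w=None):
    s=observe(); p=np.array(s['ee_pos']); M=R.from_rotvec(s['ee_rot'])
    m=M.as_matrix(); print('t',round(s['time_s'],2),'pos',p.round(1),'F',np.round(s['wrist_force'],1),'width',round(s['width'],1),'toolx',m[:,0].round(3),'tooly',m[:,1].round(3),'q',np.round(s['joint_positions'],2))
    if tgt is not None: print('shift cm',((np.array(tgt)-p)/10).round(2))
    if w is not None:
        w=np.array([w[0],w[1],0])
        for sg in(1,-1):
            x=sg*w; y=np.array([0,0,-1.]); D=np.stack([x,y,np.cross(x,y)],1)
            print('turn',sg,(R.from_matrix(D)*M.inv()).as_rotvec().round(3))
E
python3 - <<'E'
from h import *
print(json.dumps(0) if 0 else '')
for nm,f,ps,lip in(('R',(495.2,-389.8),-1.804,73),('L',(502,150.5),-2.088,71)):
    h=np.array([-np.sin(ps),np.cos(ps)]);w=np.array([np.cos(ps),np.sin(ps)])
    print(nm,'h',h,'w',w,'start',np.array(f)-h*(lip+38),'contact',np.array(f)-h*(lip+11),'end',np.array(f)-h*31)
plan((387.2,-364.2,180),(-.231,-.973))
print(ray('top',(437,232),0))
import plant; print([k for k in dir(plant) if not k.startswith('_')])
E
```

```text
R h [ 0.97293103 -0.23109566] w [-0.23109566 -0.97293103] start [ 387.20465521 -364.14838205] contact [ 413.47379313 -370.38796479] end [ 465.03913794 -382.63603463]
L h [ 0.86920522 -0.49445149] w [-0.49445149 -0.86920522] start [407.25663056 204.39521266] contact [430.72517162 191.04502237] end [475.05463805 165.82799626]
t 0.1 pos [ 275.5 -588.3  230.7] F [ 0.4  0.9 -0.5] width 85.4 toolx [ 0.424 -0.906 -0.001] tooly [-0.     0.001 -1.   ] q [-1.18  0.48  1.6   0.    1.07 -0.05]
shift cm [11.17 22.41 -5.07]
turn 1 [-0.001 -0.    -0.671]
turn -1 [ 0.000e+00 -2.000e-03  2.471e+00]
[ 429.1011754  -529.30207755    0.        ]
['PlanningError', 'finish_job', 'get_calibration', 'grasp_offset', 'observe', 'snapshot']
```

```bash
python3 -m handwheel '1.9 3.7 0 0 0 -.11; 3.7 7.5 -.5 0 0 -.22; 5.6 11.2 -1 0 0 -.34; 7.5 15 -2 0 0 -.45; 9.3 18.7 -3 0 0 -.56; 11.2 22.4 -4 0 0 -.67; 11.2 22.4 -5 0 0 -.67; 11.2 22.4 -5 0 0 -.67' 0.5
python3 -c "
from h import *
plan((387.2,-364.2,94),(-.231,-.973))
cv2.imwrite('pics/t1.png',cv2.cvtColor(snapshot('top'),cv2.COLOR_RGB2BGR))"
```

```text
time_s: 0.77
ee_pos: [387.6, -361.1, 179.0]
ee_rot: [-1.091, 1.38, -1.373]
wrist_force: [-0.4, 0.3, -0.3]
width: 42.8
t 0.77 pos [ 387.6 -361.1  179. ] F [-0.4  0.3 -0.3] width 42.8 toolx [-0.228 -0.974 -0.003] tooly [-0.002  0.004 -1.   ] q [-0.81  0.38  1.92  0.    0.84  0.99]
shift cm [-0.04 -0.31 -8.5 ]
turn 1 [-0.004 -0.002 -0.003]
turn -1 [ 3.000e-03 -6.000e-03  3.138e+00]
```

View pics/t1.png

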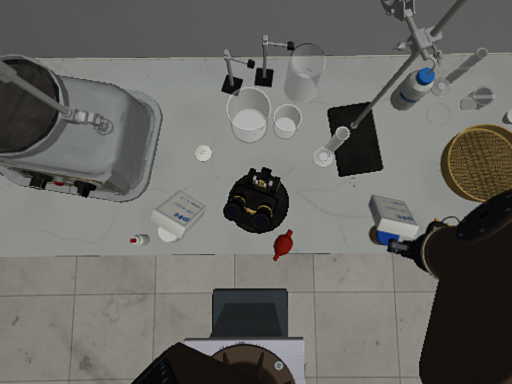

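```bash
python3 -m handwheel '0 -.3 -2 0 0 0; 0 -.3 -4 0 0 0; 0 -.3 -6 0 0 0; 0 -.3 -7.5 0 0 0; 0 -.3 -8.5 0 0 0; 0 -.3 -8.5 0 0 0'
python3 -c "
from h import *
plan((413.5,-370.4,94),(-.231,-.973))
for n in('top','side'):
  i=cv2.cvtColor(snapshot(n),cv2.COLOR_RGB2BGR); x,y=(340,170) if n=='top' else (270,80)
  cv2.imwrite(f'pics/{n}2.png',cv2.resize(i[y:y+96,x:x+128],None,fx=5,fy=5,interpolation=2))"
```

```text
time_s: 1.32
ee_pos: [386.4, -366.5, 93.6]
ee_rot: [-1.091, 1.38, -1.372]
wrist_force: [-0.5, 1.1, -0.6]
width: 42.4
t 1.32 pos [ 386.4 -366.5   93.6] F [-0.5  1.1 -0.6] width 42.4 toolx [-0.227 -0.974 -0.003] tooly [-0.003  0.004 -1.   ] q [-0.82  0.51  1.98  0.    0.65  0.98]
shift cm [ 2.71 -0.39  0.04]
turn 1 [-0.004 -0.003 -0.004]
turn -1 [ 0.004 -0.006  3.138]
```

View pics/top2.png

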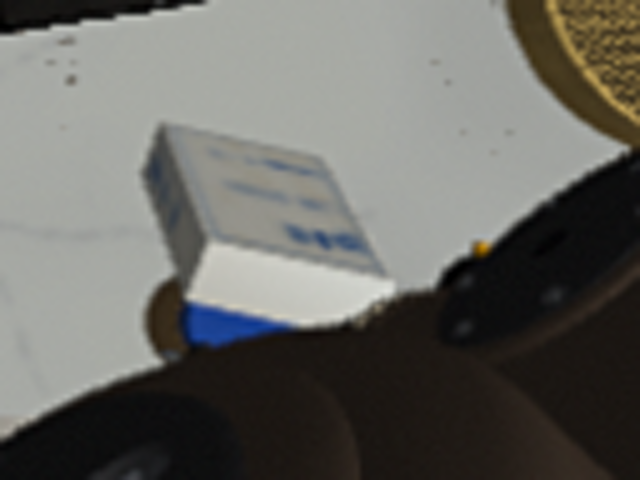

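View pics/side2.png

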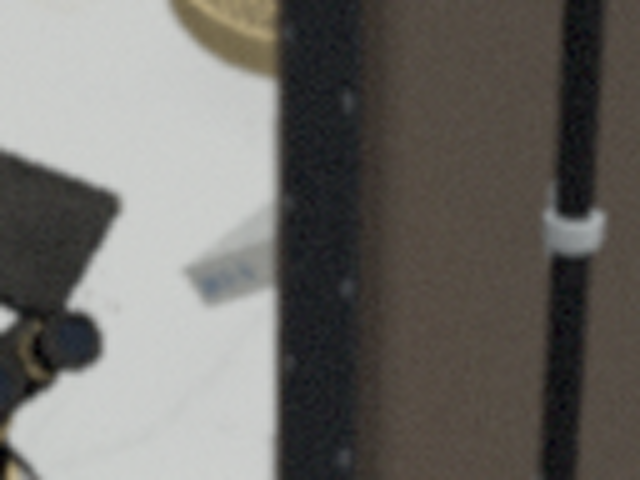

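```bash
python3 -m handwheel '.4 -.1 0 0 0 0; .8 -.2 0 0 0 0; 1.2 -.3 0 0 0 0; 1.6 -.35 0 0 0 0; 2.0 -.4 0 0 0 0; 2.3 -.45 0 0 0 0; 2.6 -.5 0 0 0 0; 2.9 -.6 0 0 0 0'
python3 -m handwheel '.2 -.05 0 0 0 0; .4 -.1 0 0 0 0; .6 -.15 0 0 0 0; .8 -.2 0 0 0 0; 1.0 -.25 0 0 0 0; 1.2 -.3 0 0 0 0; 1.4 -.35 0 0 0 0; 1.6 -.4 0 0 0 0'
python3 -c "
from h import *
plan((465,-382.6,94),(-.231,-.973))
for n in('top','side'):
  i=cv2.cvtColor(snapshot(n),cv2.COLOR_RGB2BGR); x,y=(340,170) if n=='top' else (270,80)
  cv2.imwrite(f'pics/{n}3.png',cv2.resize(i[y:y+96,x:x+128],None,fx=5,fy=5,interpolation=2))"
```

```text
time_s: 2.08
ee_pos: [416.6, -372.7, 95.4]
ee_rot: [-1.091, 1.378, -1.373]
wrist_force: [-1.0, -0.6, 0.7]
width: 42.6
time_s: 2.75
ee_pos: [432.8, -376.7, 95.3]
ee_rot: [-1.091, 1.378, -1.373]
wrist_force: [-0.4, -0.5, 0.3]
width: 42.8
t 2.75 pos [ 432.8 -376.7   95.3] F [-0.4 -0.5  0.3] width 42.8 toolx [-0.227 -0.974 -0.002] tooly [-0.001  0.003 -1.   ] q [-0.77  0.55  1.89  0.    0.71  1.03]
shift cm [ 3.22 -0.59 -0.13]
turn 1 [-0.003 -0.001 -0.004]
turn -1 [ 2.000e-03 -4.000e-03  3.138e+00]
```

View pics/top3.png

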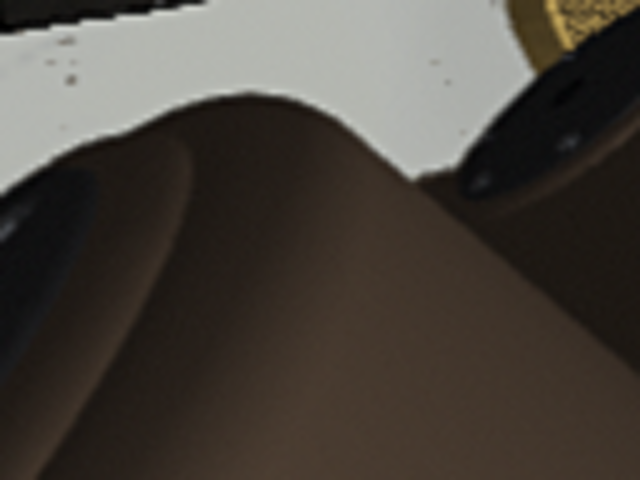

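View pics/side3.png

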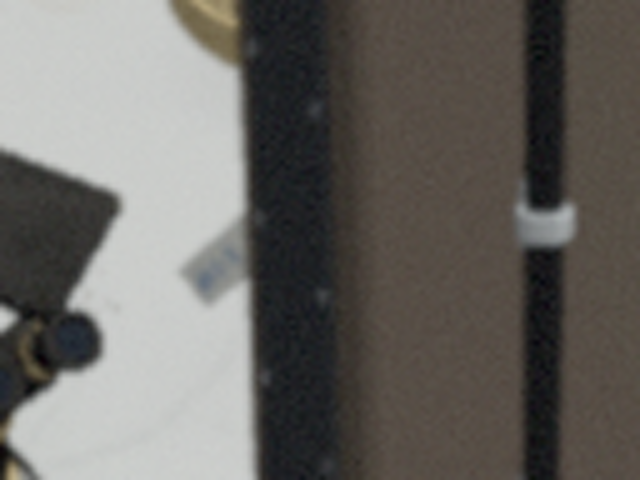

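```bash
python3 -m handwheel '.2 -.05 0 0 0 0; .4 -.1 0 0 0 0; .6 -.15 0 0 0 0; .8 -.2 0 0 0 0; 1.0 -.25 0 0 0 0; 1.2 -.3 0 0 0 0; 1.4 -.35 0 0 0 0; 1.6 -.4 0 0 0 0'
python3 -c "
from h import *
for n in('side',):
  i=cv2.cvtColor(snapshot(n),cv2.COLOR_RGB2BGR); x,y=(340,170) if n=='top' else (270,80)
  cv2.imwrite(f'pics/{n}4.png',cv2.resize(i[y:y+96,x:x+128],None,fx=5,fy=5,interpolation=2))"
```

```text
time_s: 3.52
ee_pos: [449.2, -380.9, 95.4]
ee_rot: [-1.091, 1.378, -1.374]
wrist_force: [0.4, -0.5, -0.0]
width: 42.7
```

View pics/side4.png

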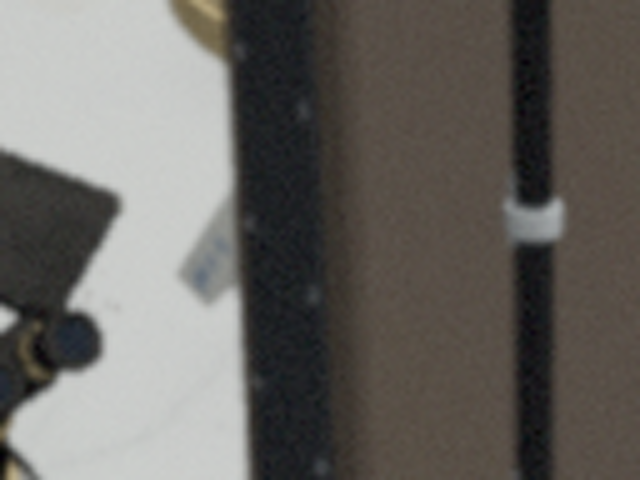

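```bash
python3 -m handwheel '.08 -.02 0 0 0 0; .16 -.04 0 0 0 0; .24 -.06 0 0 0 0; .32 -.08 0 0 0 0; .4 -.1 0 0 0 0; .48 -.12 0 0 0 0; .56 -.14 0 0 0 0; .64 -.16 0 0 0 0'
python3 -c "
from h import *
for n in('side',):
  i=cv2.cvtColor(snapshot(n),cv2.COLOR_RGB2BGR); x,y=(340,170) if n=='top' else (270,80)
  cv2.imwrite(f'pics/{n}5.png',cv2.resize(i[y:y+96,x:x+128],None,fx=5,fy=5,interpolation=2))"
```

```text
time_s: 4.23
ee_pos: [456.0, -382.6, 95.4]
ee_rot: [-1.091, 1.378, -1.374]
wrist_force: [-0.9, 0.3, 0.2]
width: 43.2
```

View pics/side5.png

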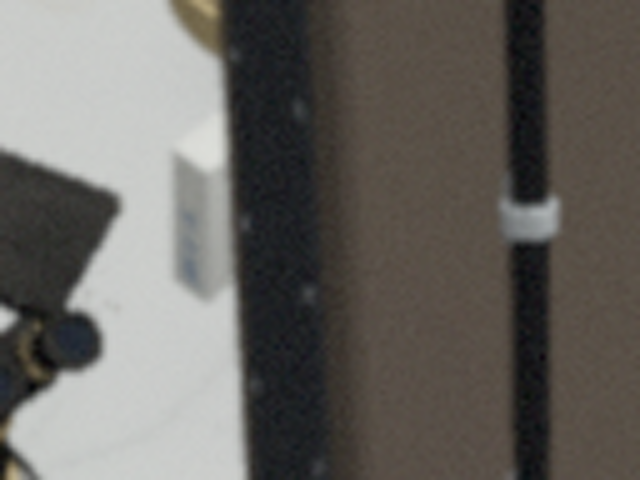

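```bash
python3 -m handwheel '0 0 0 0 0 0; 0 0 0 0 0 0; 0 0 0 0 0 0;0 0 0 0 0 0; 0 0 0 0 0 0; 0 0 0 0 0 0'
python3 -m handwheel '-1 .23 0 0 0 0; -2 .46 0 0 0 0; -4 .92 0 0 0 0; -6 1.4 0 0 0 0; -7 1.7 2 0 0 0;-7 1.7 6 0 0 0; -7 1.7 10 0 0 0; -7 1.7 11 0 0 0'
python3 -c "
from h import *
plan((380,-240,200))
for n in('top','side'):
  i=cv2.cvtColor(snapshot(n),cv2.COLOR_RGB2BGR); x,y=(340,170) if n=='top' else (270,80)
  cv2.imwrite(f'pics/{n}6.png',cv2.resize(i[y:y+96,x:x+128],None,fx=5,fy=5,interpolation=2))"
```

```text
time_s: 4.78
ee_pos: [456.1, -382.7, 95.4]
ee_rot: [-1.091, 1.377, -1.374]
wrist_force: [-0.0, -0.1, 0.0]
width: 43.0
time_s: 5.45
ee_pos: [386.3, -366.9, 210.6]
ee_rot: [-1.091, 1.373, -1.379]
wrist_force: [1.8, -2.0, 0.9]
width: 42.5
t 5.45 pos [ 386.3 -366.9  210.6] F [ 1.8 -2.   0.9] width 42.5 toolx [-0.228 -0.974  0.001] tooly [ 0.003 -0.002 -1.   ] q [-0.82  0.34  1.89  0.    0.91  0.98]
shift cm [-0.63 12.69 -1.06]
```

View pics/side6.png

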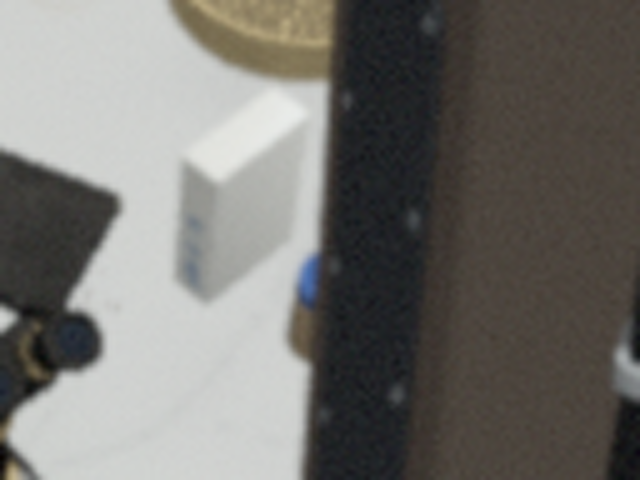

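View pics/top6.png

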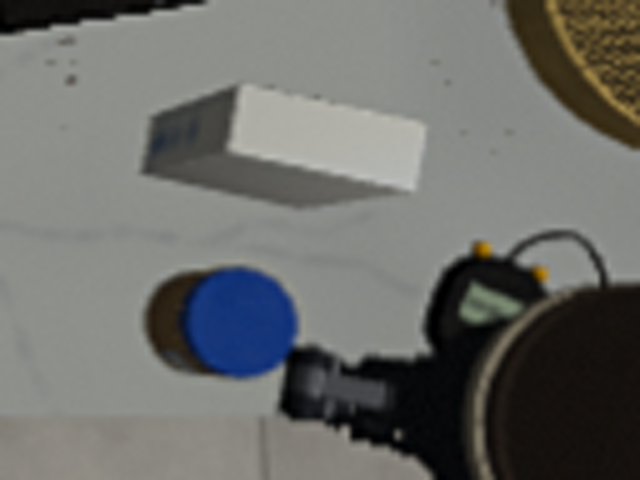

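```bash
python3 -c "
from h import *
for px in((232,222),(262,229),(257,233),(224,210)):
  for z in(0,150,200,300): print(px,z,ray('top',px,z).round())
" ; python3 -m handwheel '0 2 0 0 0 0; -.3 5 0 0 0 0; -.6 8 0 0 0 0; -1 11 0 0 0 0; -1.4 14 0 0 0 0; -1.8 17 0 0 0 0; -2 19 0 0 0 0; -2 19 0 0 0 0'; python3 -c "
from h import *
plan((360,-40,210),(-.494,-.869))"
```

```text
(232, 222) 0 [461.  30.   0.]
(232, 222) 150 [455.  19. 150.]
(232, 222) 200 [453.  16. 200.]
(232, 222) 300 [449.   8. 300.]
(262, 229) 0 [441. -53.   0.]
(262, 229) 150 [438. -51. 150.]
(262, 229) 200 [437. -50. 200.]
(262, 229) 300 [435. -49. 300.]
(257, 233) 0 [430. -39.   0.]
(257, 233) 150 [429. -39. 150.]
(257, 233) 200 [428. -39. 200.]
(257, 233) 300 [427. -39. 300.]
(224, 210) 0 [494.  52.   0.]
(224, 210) 150 [483.  38. 150.]
(224, 210) 200 [479.  33. 200.]
(224, 210) 300 [472.  24. 300.]
time_s: 6.22
ee_pos: [363.5, -172.9, 206.9]
ee_rot: [-1.093, 1.376, -1.374]
wrist_force: [-0.6, -0.6, 0.9]
width: 42.3
t 6.22 pos [ 363.5 -172.9  206.9] F [-0.6 -0.6  0.9] width 42.3 toolx [-0.226 -0.974 -0.001] tooly [-0.001  0.001 -1.   ] q [-0.52  0.17  2.16  0.    0.82  1.28]
shift cm [-0.35 13.29  0.31]
turn 1 [-0.001 -0.    -0.289]
turn -1 [ 1.000e-03 -1.000e-03  2.852e+00]
```

```bash
python3 -m handwheel '-.2 3 0 0 0 0; -.3 6 0 0 0 0; -.3 9 0 0 0 0; -.3 12 0 0 0 0; -.3 15 0 0 0 0; -.3 18 0 0 0 0; -.2 20 0 0 0 0; -.2 20 0 0 0 0'; python3 -c "
from h import *
plan((407.3,204.4,210),(-.494,-.869))"
```

```text
time_s: 6.88
ee_pos: [360.6, 29.3, 206.3]
ee_rot: [-1.094, 1.375, -1.372]
wrist_force: [0.5, -0.3, 0.3]
width: 42.4
t 6.88 pos [360.6  29.3 206.3] F [ 0.5 -0.3  0.3] width 42.4 toolx [-0.224 -0.975 -0.001] tooly [-0.002  0.001 -1.   ] q [-0.    0.11  2.23  0.    0.8   1.79]
shift cm [ 4.67 17.51  0.37]
turn 1 [-0.001 -0.001 -0.291]
turn -1 [ 2.00e-03 -2.00e-03  2.85e+00]
```

```bash
python3 -m handwheel '.2 3 0 0 0 0; .4 6 0 0 0 -.06; .7 9 0 0 0 -.12; 1.4 12 0 0 0 -.18; 2.5 15 0 0 0 -.24; 4 17 0 0 0 -.29; 4.7 17.5 0 0 0 -.29; 4.7 17.5 0 0 0 -.29'; python3 -c "
from h import *
plan((407.3,204.4,94),(-.494,-.869))
i=cv2.cvtColor(snapshot('top'),cv2.COLOR_RGB2BGR)[150:300,80:280]
cv2.imwrite('pics/t7.png',cv2.resize(i,None,fx=4,fy=4,interpolation=2))"
```

```text
time_s: 7.55
ee_pos: [408.7, 204.7, 205.5]
ee_rot: [-0.921, 1.579, -1.575]
wrist_force: [-0.8, -0.7, 0.1]
width: 42.6
t 7.55 pos [408.7 204.7 205.5] F [-0.8 -0.7  0.1] width 42.6 toolx [-0.491 -0.871 -0.   ] tooly [-0.001  0.001 -1.   ] q [0.4  0.25 2.05 0.   0.85 2.48]
shift cm [ -0.14  -0.03 -11.15]
turn 1 [-0.001 -0.001 -0.003]
turn -1 [ 2.000e-03 -2.000e-03  3.138e+00]
```

View pics/t7.png

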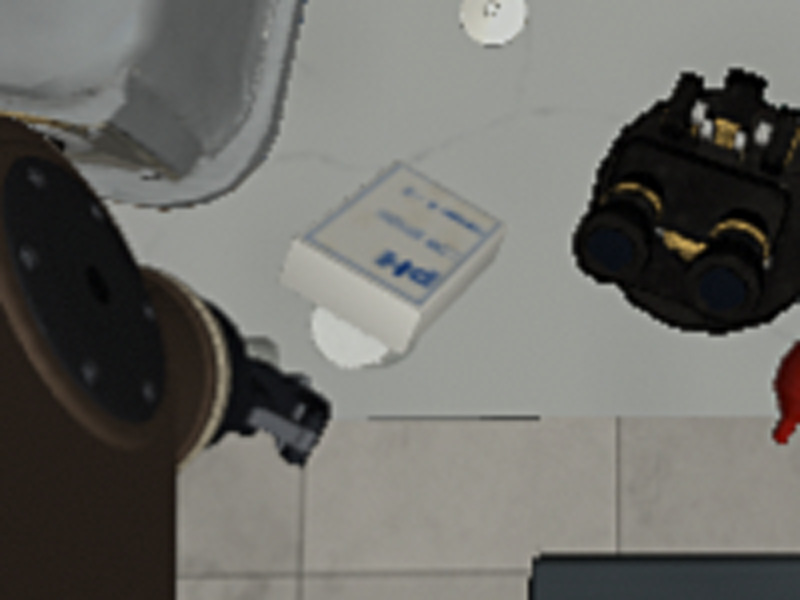

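```bash
python3 -m handwheel '-.1 0 -2.5 0 0 0; -.1 0 -5 0 0 0; -.1 0 -7.5 0 0 0; -.1 0 -9.5 0 0 0; -.1 0 -11 0 0 0; -.1 0 -11 0 0 0'
python3 -m handwheel '.35 -.2 0 0 0 0; .7 -.4 0 0 0 0; 1.05 -.6 0 0 0 0; 1.4 -.8 0 0 0 0; 1.65 -.94 0 0 0 0; 1.9 -1.08 0 0 0 0; 2.15 -1.22 0 0 0 0; 2.4 -1.36 0 0 0 0'
python3 -c "
from h import *
plan((475,165.8,94),(-.494,-.869))
for n in('side','top'):
  i=cv2.cvtColor(snapshot(n),cv2.COLOR_RGB2BGR); x,y=(120,160) if n=='top' else (170,180)
  cv2.imwrite(f'pics/{n}8.png',cv2.resize(i[y:y+96,x:x+128],None,fx=5,fy=5,interpolation=2))"
```

```text
time_s: 8.1
ee_pos: [404.0, 201.3, 93.0]
ee_rot: [-0.928, 1.581, -1.577]
wrist_force: [-0.7, 0.1, -0.7]
width: 42.9
time_s: 8.77
ee_pos: [428.3, 187.6, 93.1]
ee_rot: [-0.928, 1.581, -1.577]
wrist_force: [-0.8, 0.5, 0.3]
width: 42.7
t 8.77 pos [428.3 187.6  93.1] F [-0.8  0.5  0.3] width 42.7 toolx [-0.492 -0.871  0.005] tooly [-0.007 -0.001 -1.   ] q [0.35 0.44 2.13 0.   0.58 2.43]
shift cm [ 4.67 -2.18  0.09]
turn 1 [ 0.001 -0.007 -0.002]
turn -1 [1.100e-02 2.000e-03 3.139e+00]
```

View pics/side8.png

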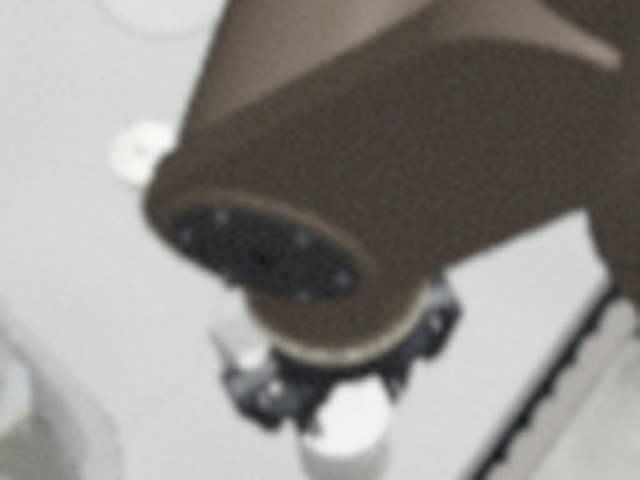

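View pics/top8.png

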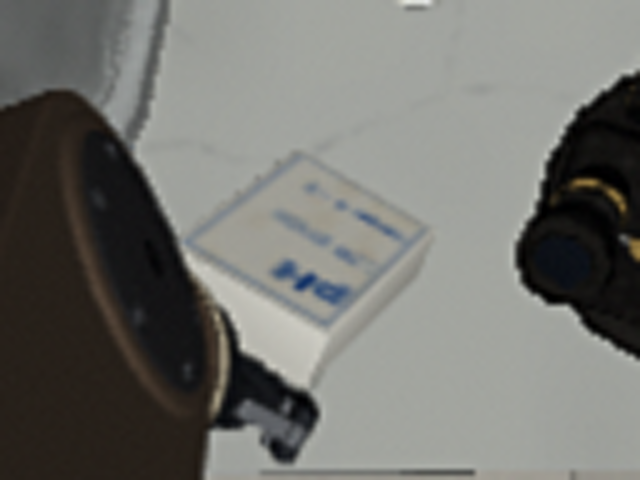

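```bash
python3 -m handwheel '.18 -.1 0 0 0 0; .35 -.2 0 0 0 0; .52 -.3 0 0 0 0; .7 -.4 0 0 0 0; .87 -.5 0 0 0 0; 1.05 -.6 0 0 0 0; 1.22 -.7 0 0 0 0; 1.4 -.8 0 0 0 0'
python3 -m handwheel '.17 -.1 0 0 0 0; .34 -.2 0 0 0 0; .5 -.28 0 0 0 0; .66 -.37 0 0 0 0; .82 -.46 0 0 0 0; .97 -.55 0 0 0 0; 1.12 -.63 0 0 0 0; 1.27 -.72 0 0 0 0'
python3 -c "
from h import *
plan((475,165.8,94),(-.494,-.869))
for n in('side','top'):
  i=cv2.cvtColor(snapshot(n),cv2.COLOR_RGB2BGR); x,y=(120,160) if n=='top' else (170,180)
  cv2.imwrite(f'pics/{n}9.png',cv2.resize(i[y:y+96,x:x+128],None,fx=5,fy=5,interpolation=2))"
```

```text
time_s: 9.53
ee_pos: [442.6, 179.5, 93.0]
ee_rot: [-0.927, 1.581, -1.577]
wrist_force: [-0.4, 0.3, 0.4]
width: 42.9
time_s: 10.2
ee_pos: [455.5, 172.2, 93.0]
ee_rot: [-0.927, 1.581, -1.577]
wrist_force: [0.1, 0.7, -0.7]
width: 42.6
t 10.2 pos [455.5 172.2  93. ] F [ 0.1  0.7 -0.7] width 42.6 toolx [-0.492 -0.87   0.005] tooly [-0.007 -0.001 -1.   ] q [0.3  0.46 2.08 0.   0.6  2.38]
shift cm [ 1.95 -0.64  0.1 ]
turn 1 [ 0.001 -0.007 -0.002]
turn -1 [1.100e-02 2.000e-03 3.139e+00]
```

View pics/top9.png

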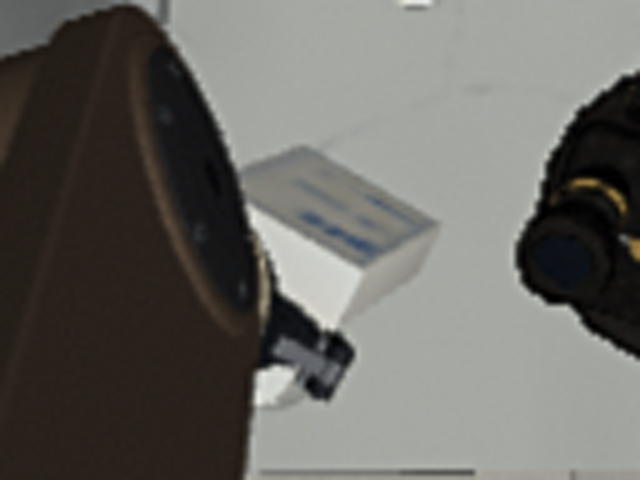

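View pics/side9.png

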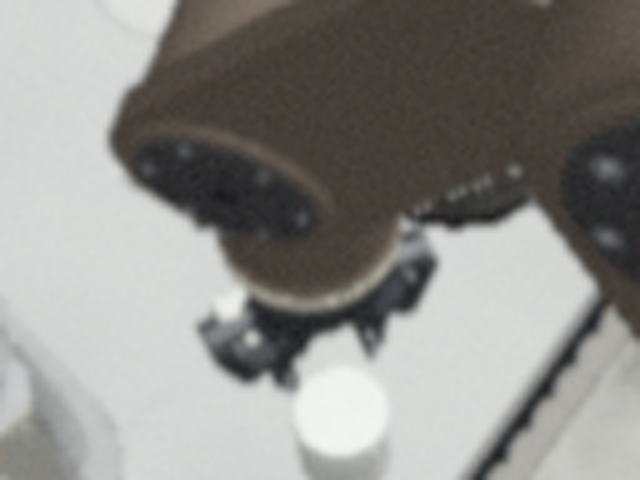

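```bash
python3 -m handwheel '.08 -.05 0 0 0 0; .16 -.1 0 0 0 0; .24 -.14 0 0 0 0; .32 -.19 0 0 0 0; .4 -.23 0 0 0 0; .48 -.28 0 0 0 0; .56 -.33 0 0 0 0; .64 -.37 0 0 0 0'
python3 -c "
from h import *
plan((475,165.8,94),(-.494,-.869))
for n in('top',):
  i=cv2.cvtColor(snapshot(n),cv2.COLOR_RGB2BGR); x,y=(120,160) if n=='top' else (170,180)
  cv2.imwrite(f'pics/{n}10.png',cv2.resize(i[y:y+96,x:x+128],None,fx=5,fy=5,interpolation=2))"
```

```text
time_s: 10.97
ee_pos: [462.0, 168.5, 93.0]
ee_rot: [-0.927, 1.581, -1.577]
wrist_force: [-0.7, -0.1, 0.0]
width: 42.8
t 10.97 pos [462.  168.5  93. ] F [-0.7 -0.1  0. ] width 42.8 toolx [-0.492 -0.87   0.005] tooly [-0.007 -0.001 -1.   ] q [0.29 0.47 2.07 0.   0.61 2.37]
shift cm [ 1.3  -0.27  0.1 ]
turn 1 [ 0.001 -0.007 -0.002]
turn -1 [1.10e-02 2.00e-03 3.14e+00]
```

View pics/top10.png

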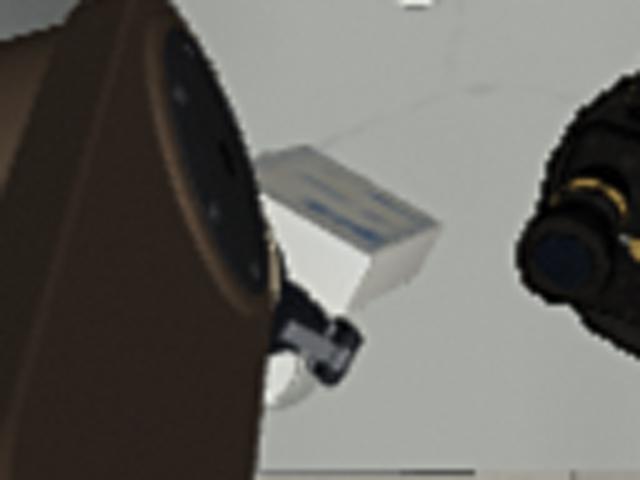

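```bash
python3 -m handwheel '.07 -.04 0 0 0 0; .14 -.08 0 0 0 0; .21 -.12 0 0 0 0; .28 -.16 0 0 0 0; .35 -.2 0 0 0 0; .42 -.24 0 0 0 0; .49 -.28 0 0 0 0; .56 -.32 0 0 0 0'
python3 -c "
from h import *
plan((475,165.8,94),(-.494,-.869))
for n in('top',):
  i=cv2.cvtColor(snapshot(n),cv2.COLOR_RGB2BGR); x,y=(120,160) if n=='top' else (170,180)
  cv2.imwrite(f'pics/{n}11.png',cv2.resize(i[y:y+96,x:x+128],None,fx=5,fy=5,interpolation=2))"
```

```text
time_s: 11.68
ee_pos: [467.9, 165.2, 93.0]
ee_rot: [-0.927, 1.581, -1.577]
wrist_force: [0.4, -0.5, 0.8]
width: 43.0
t 11.68 pos [467.9 165.2  93. ] F [ 0.4 -0.5  0.8] width 43.0 toolx [-0.492 -0.87   0.005] tooly [-0.007 -0.001 -1.   ] q [0.28 0.47 2.06 0.   0.61 2.36]
shift cm [0.71 0.06 0.1 ]
turn 1 [ 0.001 -0.007 -0.002]
turn -1 [1.10e-02 2.00e-03 3.14e+00]
```

View pics/top11.png

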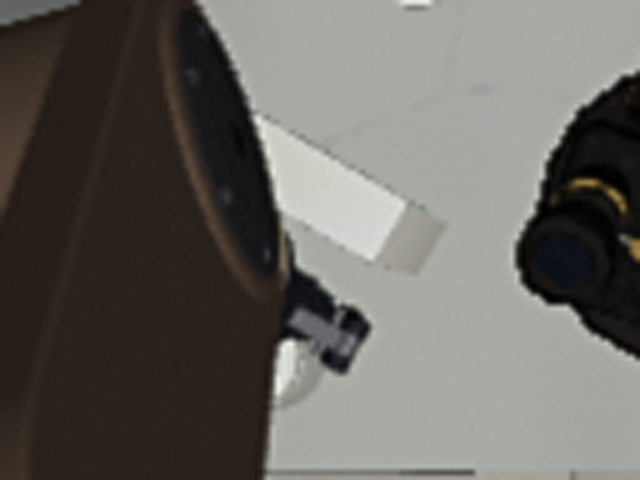

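Fallen upright. Hold briefly, retreat, lift, and clear the view.

```bash
python3 -m handwheel '0 0 0 0 0 0; 0 0 0 0 0 0; 0 0 0 0 0 0;0 0 0 0 0 0; 0 0 0 0 0 0; 0 0 0 0 0 0'
python3 -m handwheel '-1 .57 0 0 0 0; -2 1.1 0 0 0 0; -3.5 2 0 0 0 0; -5.5 3.1 0 0 0 0; -6.3 3.6 2 0 0 0;-6.3 3.6 6 0 0 0; -6.3 3.6 10 0 0 0; -6.3 3.6 11.5 0 0 0'
python3 -m handwheel '-1 -3 0 0 0 0; -2 -6 0 0 0 0; -3 -9 0 0 0 0; -4 -12 0 0 0 0; -4.5 -15 0 0 0 0; -4.5 -18 0 0 0 0; -4.5 -20 0 0 0 0; -4.5 -20 0 0 0 0'
python3 -c "
from h import *
plan(None)
for n in('top','side'):
  i=cv2.cvtColor(snapshot(n),cv2.COLOR_RGB2BGR); cv2.imwrite(f'pics/{n}12.png',i)"
```

```text
time_s: 12.23
ee_pos: [467.9, 165.2, 93.0]
ee_rot: [-0.927, 1.581, -1.577]
wrist_force: [0.5, -0.4, -0.3]
width: 42.8
time_s: 12.9
ee_pos: [405.0, 202.3, 212.2]
ee_rot: [-0.923, 1.579, -1.576]
wrist_force: [1.2, 0.9, 0.5]
width: 42.6
time_s: 13.57
ee_pos: [358.9, 0.3, 212.1]
ee_rot: [-0.922, 1.58, -1.577]
wrist_force: [0.3, 0.2, -0.1]
width: 42.4
t 13.57 pos [3.589e+02 3.000e-01 2.121e+02] F [ 0.3  0.2 -0.1] width 42.4 toolx [-0.493 -0.87   0.002] tooly [-0.003 -0.    -1.   ] q [-0.08  0.1   2.23 -0.    0.82  2.  ]
```

View pics/top12.png

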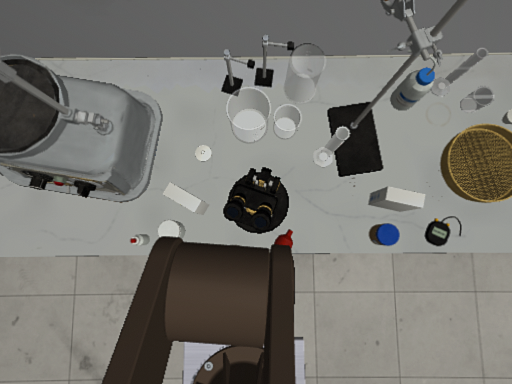

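View pics/side12.png

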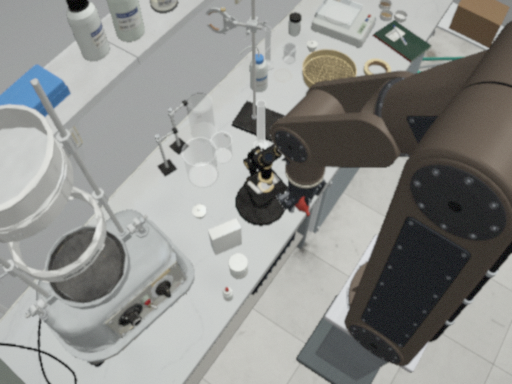

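```bash
python3 - <<'E'
from h import *
i=cv2.imread('pics/top12.png');s=cv2.imread('pics/side12.png')
def cr(i,x,y,n): cv2.imwrite(n,cv2.resize(i[y:y+75,x:x+100],None,fx=8,fy=8,interpolation=2))
cr(i,120,175,'pics/a.png');cr(i,355,175,'pics/b.png');cr(s,190,205,'pics/c.png')
E
```

```text
(no output)
```

View pics/a.png

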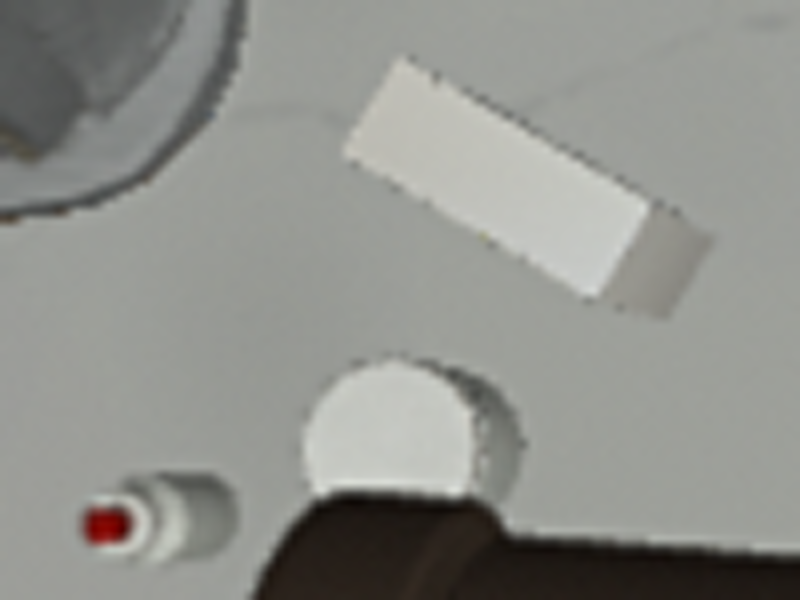

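View pics/b.png

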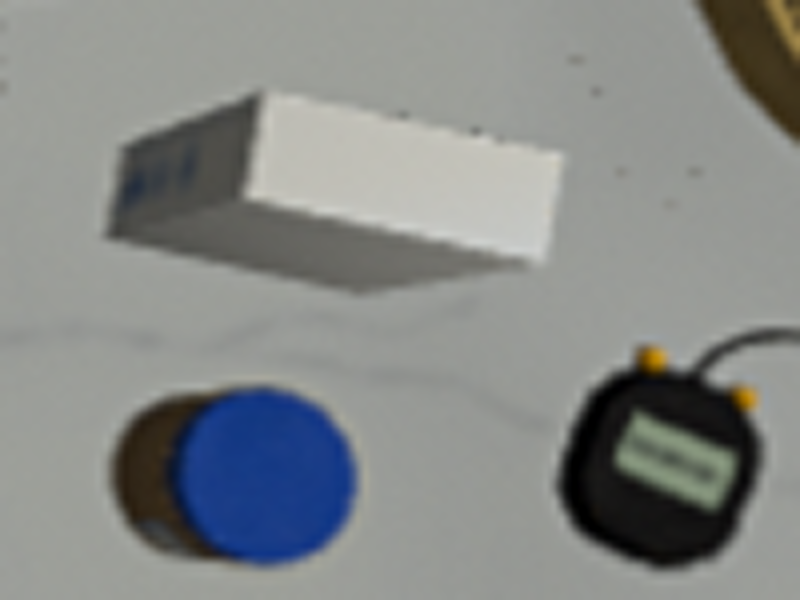

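View pics/c.png

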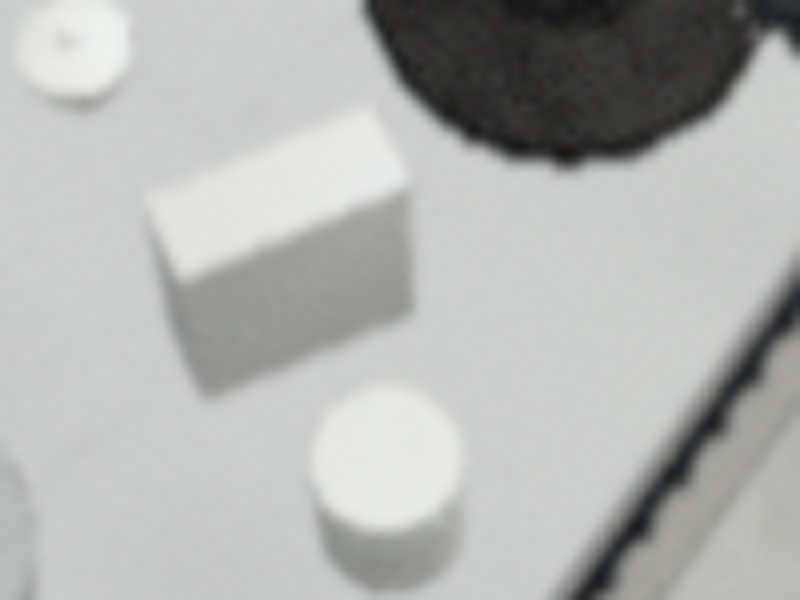

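```bash
python3 - <<'E'
from h import *
def o(n,off,d): return [(n,c,(q[0]/8+off[0]-.44,q[1]/8+off[1]-.44)) for c,q in d.items()]
L=o('top',(120,175),{(-1,1,1):(403,57),(-1,0,1):(345,152),(1,1,1):(652,205),(1,0,1):(597,300),(1,1,0):(713,235),(1,0,0):(665,320)})
L+=o('side',(190,205),{(-1,1,1):(147,200),(1,1,1):(373,107),(-1,0,1):(183,280),(1,0,1):(412,185),(-1,0,0):(208,398),(1,0,0):(413,310)})
Q=o('top',(355,175),{(-1,1,1):(265,92),(1,1,1):(565,155),(-1,0,1):(245,200),(1,0,1):(545,265),(-1,1,0):(122,150),(-1,0,0):(107,237),(1,0,0):(362,293)})
for ob,p0 in((L,[502,150,-2.09,0]),(Q,[495,-390,-1.8,0])):
    p,r=fit(ob,p0); print(p.round(3),np.abs(r).max().round(1),'origin',((corner(p,(0,1,0))+corner(p,(0,0,0)))/2).round(1))
E
```

```text
[ 5.03937e+02  1.48111e+02 -2.10200e+00  2.90000e-02] 1.5 origin [5.186e+02 1.395e+02 5.000e-01]
[ 4.95916e+02 -3.89346e+02 -1.79400e+00  5.00000e-03] 0.7 origin [ 5.125e+02 -3.931e+02  1.000e-01]
```

```bash
python3 -c "
from plant import *
print(finish_job())"
```

```text
the job is handed in; nothing more can be done
None
```

I pushed both cartons upright with the half-open fingertips: the right one first, then the left, passing the microscope on the robot's side. Each was pushed level at its lip, slowly, until it tipped onto its small end. I then held still for half a second, backed off and handed the job in at about 14 s. No verdict is reported.

| Last camera check | Right carton | Left carton |
|---|---|---|
| Fitted lean (limit 0.05 rad) | 0.005 rad | 0.029 rad |
| Distance of the underside centre from its start (limit 45 mm) | about 10 mm | about 10 mm |
| Gap to its jar | clear | clear |

- **Left lean:** the 0.029 rad is probably fit error of up to 1.5 px, because the carton has nothing near it to lean on.
- **Right carton view:** its fit used only the top camera, because the arm hid it from the side camera.
- **Other objects:** the jars, vial and crucible look the same as in the first pictures, to about a pixel. I compared the vial and right jar by pixel readings and the rest by eye.
- **Forces:** the wrist force at the end of each push stayed within its roughly 1 N noise, so the pushes were light. I had no direct reading of finger force on the cartons.

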